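# Ground the ceramic feedthrough in the V-block in the ionized air

## Task

First switch on the ionizing blower by pressing down the raised end of its amber rocker, the end beside the small green lamp. Then, so that its silver bands ground while the ionized air takes the charge off it, lift the white ceramic insulator from its black cradle, lay it gently lengthwise in the vee of the steel V-block, centred along the block, and let it settle onto both faces. Finish while pressing straight down on top of its barrel with a steady push of about 10 N, so that it bears on both faces of the vee, and leave the other parts on the bench where they lie.

Things in the scene. Friction and masses are not known exactly. Their poses are not given: they have to be found in the camera images.
- rocker (a joint): Amber rocker on the flat top (185 mm above the bench) of the beige blower, 172 mm wide, 100 mm deep. 0 = off, 0.4 rad = fully on; friction keeps it where it is left (2.5 N to press). Two halves (16 mm long, 24 wide) meet at the pivot 4 mm above the flat top. Off: the half beside the green lamp slopes up 0.4 rad from the pivot, the other is level. On: the lamp half is level, the other raised.
- rocker_press (a point): Point on the upper face of the rocker half beside the green lamp, 12 mm from the pivot: press here straight down. It moves with the rocker: off, about 8.7 mm above the housing's flat top (194 mm above the bench); on, about 4 mm above it (189 mm). While off its y axis points, level, from the pivot to the lamp.
- insulator_center (a point): White ceramic insulator, 250 g: barrel 40 mm in diameter, 76 mm long, with two silver bands; at each end a 26 mm shoulder 8 mm long and a copper pin 10 mm long (112 mm in all). Point: middle of the barrel, on its axis; x runs along it (either way round is the same). Starts level in a fixed black cradle, axis 30 mm above the bench; the cradle reaches no higher than 13 mm below the axis.
- vblock_seat (a point): Fixed steel V-block 60 x 60 mm. Point: where the barrel's middle is when seated, 62.3 mm above the bench, midway along the block; x along the vee, y across, z up. Vee 90 degrees, mouth 34 mm wide; the block's top is 51 mm above the bench, 11 mm below the seated barrel's axis, so fingers on the barrel's sides may reach at most 10 mm below its axis. Top of the seated barrel: 82.3 mm above the bench.
- vblock_left: The vee's sloping face on the +y side of the V-block (rigid, fixed). Origin and axes are the block's: centre of the underside, on the bench. A barrel pushed while gripped by its sides tends to bear on one face only; shut fingertips pressing on its top load both.
- vblock_right: The vee's sloping face on the -y side of the V-block (rigid, fixed). Origin and axes are the block's: centre of the underside, on the bench. A barrel pushed while gripped by its sides tends to bear on one face only; shut fingertips pressing on its top load both.
- copper_bar_center (a point): Copper grounding bar 180 x 25 x 6 mm lying flat, loose; its centre, x along it. To be left alone.
- eye_nut_a_center (a point): Silver titanium eye nut, 28 mm wide foot, 47 mm high, standing loose; point half-way up. To be left alone.
- eye_nut_b_center (a point): The second, identical eye nut; point half-way up. To be left alone.
- puck_center (a point): Blue anodized tool-holder puck, 58 mm in diameter, 29 mm high, loose; its centre. To be left alone.
- screwdriver_grip (a point): Screwdriver 170 mm long with a black handle, lying loose; a point in its handle, x towards the blade. To be left alone.
- pot_center (a point): Small clear lidded sample pot, 58 mm in diameter, 36 mm high, loose; its centre. To be left alone.
Things that resemble listed ones, but are neither listed nor needed, are in the scene too. There is more than one size of the part that bears insulator_center; the job needs the middle-sized. Leave any purple look-alike of the part that bears rocker alone.

How it is judged:
By the outcome, as a careful person would: the job done as asked, in the order asked, and still so for the second after the job is handed in, while the arm keeps its last pose, push and grip.
It also fails if it takes over 64 s, if anything falls off the work surface, if the arm or the gripper's body presses on something with over 40 N, if the wrist force passes 120 N, or if a joint passes its speed limit or range.

## Robot

A 6-joint arm with a two-finger parallel gripper is mounted at the origin on the work surface. World frame = base frame: x ahead of the robot, y to its left, z up, the work surface at z = 0. Lengths are in mm, angles in rad, forces in N, time in s.
With the tool pointing down it reaches from about 350 to 975 mm from the base axis. Payload 7.1 kg.
Tool frame: the origin (TCP) lies at the centre of the arm's flange, where the gripper is bolted on; the fingertips stand 182 mm ahead of it and the grasp point (between the pads) lies 163 mm ahead of it; x points along the fingers, y is the direction in which the jaws open and shut, and the axes are right-handed (so a half turn about x gives the same grasp; the last joint's range is limited). The gripper opens to 88 mm and grips with 3 to 60 N. Pads are 20 mm wide; open, the fingers measure 115 mm over their backs; the gripper's body (75 mm by 178 mm) begins 61 mm behind the grasp point.
Start: joints at [-1.308, 0.423, 1.63, -0, 1.089, -0.019], TCP at [173.822, -600.327, 404.675] pointing down, gripper open.
Joint ranges: [-3, 3], [-0.9, 2.11], [0.09, 2.58], [-1.31, 4.45], [0.11, 2.69], [-2.54, 2.54]. Speed limits (rad/s): [2.39, 2.39, 3.01, 3.14, 3.14, 3.14].

## Interface

Orientations are given as a rotation vector (axis times angle).
In Python, from workcell import readout, viewer, workorder, models gives the robot as it stands. The module is installed in compiled form; this text tells all that it offers.
- The arm moves only by the tool apply_moves, never from a script. Its argument "commands" is a list that holds one entry, the list of rows, each a list of 4 numbers: the shift along the world's x, y, z in m, then the turn about the world's z in rad. A call has 1 to 8 rows; each row is the pose to reach, as a shift and turn from the pose commanded when the call began; what a row does not reach only later rows make up. A row lasts 1/8 s, in which the tool goes at most 62.5 mm and 10.7 degrees, less where a joint would pass 70% of its speed; a pose out of reach is approached as far as the arm can. A call with a gripper value outside its range is refused whole. "gripper" is the finger opening in m, from 0 to 0.0878, set as the call begins (left out, the last holds). The fingers move at their own pace and stop on an object; the grip force is fixed at half the most. Time passes only in rows, so rows that repeat a pose let the fingers close. It gives the time, the measured TCP pose, the force and the opening at its end, in the units of the state.
- readout.get_obs(): the state, without advancing time (a new reading comes with each control period).
- viewer.get_image(name): name is "scene" or "top" or "wrist"; returns a dict with "color" (420x560x3 uint8, red, green, blue), "vertical_fov" (degrees; the focal length in pixels is half the picture's height over the tangent of half this angle, whatever the lens; pixels are square), "cx", "cy" (the principal point, pixels), "rvec" (rotation vector, rad) and "tvec" (3), from world to camera coordinates, as OpenCV has them. Camera axes: x right, y down, z forward; pixel columns grow to the right and rows downward; lengths in mm; the calibration is good to about 2 mm. A picture is of the moment at which its call begins. There is no depth.
- workorder.close_job(): hands the job in, once; it reports no verdict.
Trained networks look in the newest picture that a camera, given by its name, has taken for a name from the list of things; names that differ only in an ending like _2 or _b are one class to them, and where a whole thing is asked for, a point or a joint stands for the part that bears it (a point fixed in the world has none). Each returns a list of dicts, best first, with "conf" (0 to 1); they miss things now and then, are a little off and sometimes report something else, mostly with a low value. They report only what shows in the picture. A call takes as long as a camera call. They do not tell look-alikes from the thing itself.
- models.search_frame(camera, label): "position" ([x, y, z] in mm, in world coordinates, good to about 4 mm: the middle of the surface that is visible of it).
- models.place_of(camera, label): "position" ([x, y, z] in mm, in world coordinates, good to about 4 mm: a listed point, or the origin of a listed thing).
The state is a dict: "t": time; "qpos": joint angles; "qvel": joint speeds; "joint_torque": joint torques, N m; "ee_pos": TCP position; "orientation": TCP orientation; "ft_force": force on the tool from outside, world axes, zero at the start; "moment": the same for the moment, N m; "width": finger opening in mm.
Only numpy, scipy, OpenCV 4.12 (cv2) and the standard library are available. Lean on these libraries where they do the work, as an engineer would, in place of code of your own. Each camera call takes 0.05 s, during which the arm holds its last target.

## Working session

There is one attempt and no reset: what is moved stays moved. The work goes in short steps, Python scripts to look and compute and a tool call to move; the robot and the scene stay as the last step left them, time stands still between calls to the robot, and variables do not carry over. Pictures are saved under pics/ and viewed, and the job is handed in when it is done.

Besides the shell and the picture viewer there is one more tool, called after "Request:" as name([rows], argument=value, ...), one row to a line, values as JSON. apply_moves: Moves the arm, as the interface text tells. Its arguments: {"type":"object","properties":{"commands":{"type":"array","items":{"type":"array","items":{"type":"array","items":{"type":"number"}}}},"gripper":{"type":"number"}},"required":["commands"]}

```bash
mkdir -p pics; cat > h.py <<'E'
import numpy as np, cv2
from workcell import readout, viewer, workorder, models
def snap(name,fn,scale=1):
    im=viewer.get_image(name); cv2.imwrite('pics/'+fn,cv2.cvtColor(im['color'],cv2.COLOR_RGB2BGR)); return im
def cam(im):
    R,_=cv2.Rodrigues(np.array(im['rvec'],float)); t=np.array(im['tvec'],float).ravel()
    f=im['color'].shape[0]/2/np.tan(np.radians(im['vertical_fov'])/2)
    return R,t,f,im['cx'],im['cy']
def px2w(im,u,v,z):
    R,t,f,cx,cy=cam(im); d=R.T@np.array([(u-cx)/f,(v-cy)/f,1]); c=-R.T@t
    return c+d*(z-c[2])/d[2]
def w2px(im,p):
    R,t,f,cx,cy=cam(im); q=R@np.array(p,float)+t; return (f*q[0]/q[2]+cx,f*q[1]/q[2]+cy)
def crop(im,u0,v0,u1,v1,s,fn):
    c=im['color'][v0:v1,u0:u1]; cv2.imwrite('pics/'+fn,cv2.resize(cv2.cvtColor(c,cv2.COLOR_RGB2BGR),None,fx=s,fy=s,interpolation=cv2.INTER_CUBIC))
E
python3 - <<'E'
from h import *
o=readout.get_obs(); print(o['t'],o['ee_pos'],o['orientation'],o['ft_force'],o['width'])
for c in ['scene','top','wrist']:
    im=snap(c,c+'0.png'); print(c,im['vertical_fov'],im['cx'],im['cy'],-cam(im)[0].T@cam(im)[1])
    for l in ['rocker','rocker_press','insulator_center','vblock_seat','vblock_left']:
        for d in models.place_of(c,l): print(c,l,np.round(d['position']),round(d['conf'],2),np.round(w2px(im,d['position'])))
E
```

```text
0.0 [ 173.75834757 -600.0683929   403.90623212] [ 2.07078169  0.2954128  -2.07121199] [-0.58066567 -0.40153206 -0.39059224] 87.85072357469276
scene 57.54913309912873 278.3788202270457 209.28043609593166 [1124.7805571  -362.01266464  727.03350502]Traceback (most recent call last):
  File "<stdin>", line 6, in <module>
ValueError: it knows: copper_bar_center, eye_nut_a_center, eye_nut_b_center, insulator_center, pot_center, puck_center, rocker_press, screwdriver_grip, vblock_left, vblock_right, vblock_seat
```

```bash
python3 - <<'E'
from h import *
for c in ['scene','top','wrist']:
    im=snap(c,c+'0.png'); print(c,im['vertical_fov'],im['cx'],im['cy'],-cam(im)[0].T@cam(im)[1])
    for l in ['rocker_press','insulator_center','vblock_seat','vblock_left']:
        for d in models.place_of(c,l): print(c,l,np.round(d['position']),round(d['conf'],2),np.round(w2px(im,d['position'])))
E
```

```text
scene 57.54913309912873 278.3788202270457 209.28043609593166 [1124.7805571  -362.01266464  727.03350502]
scene rocker_press [ 549. -326.  191.] 0.73 [133. 260.]
scene rocker_press [ 294. -282.  194.] 0.48 [122. 186.]
scene insulator_center [277. 416.  24.] 0.83 [339. 164.]
scene insulator_center [492. 218.  27.] 0.78 [332. 216.]
scene insulator_center [480. 106.  14.] 0.7 [297. 230.]
scene insulator_center [521. -51.  -0.] 0.64 [255. 265.]
scene vblock_seat [523. -51.  65.] 0.7 [254. 247.]
scene vblock_seat [709. 232.  17.] 0.33 [389. 264.]
scene vblock_left [520. -49.   3.] 0.58 [255. 263.]
scene vblock_left [348. 267.  19.] 0.34 [316. 188.]
top 49.27413018886748 285.4731560886956 209.81356288172773 [ 329.50907803   22.33956695 1351.78170872]
top rocker_press [ 298. -287.  201.] 0.63 [415. 293.]
top rocker_press [ 549. -328.  195.] 0.57 [424. 193.]
top insulator_center [492. 216.  31.] 0.83 [222. 227.]
top insulator_center [283. 409.  27.] 0.82 [154. 301.]
top insulator_center [483. 103.  16.] 0.76 [261. 230.]
top insulator_center [743.  34.   1.] 0.62 [283. 145.]
top insulator_center [480. 381.  15.] 0.49 [166. 232.]
top vblock_seat [519. -48.  61.] 0.65 [313. 214.]
top vblock_left [520. -46.   2.] 0.52 [311. 217.]
wrist 63.87487011362146 281.47205135366914 204.7153466065611 [ 251.9703555  -577.68137697  384.63970585]
```

View pics/scene0.png

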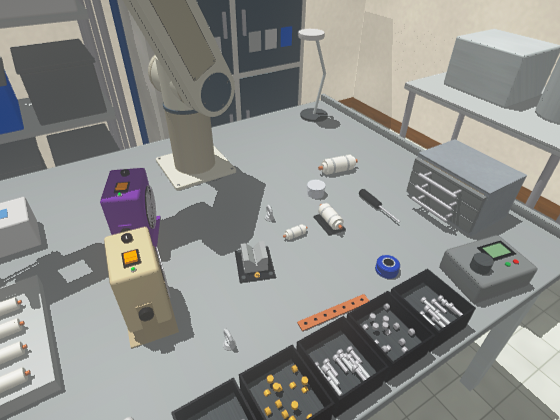

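View pics/top0.png

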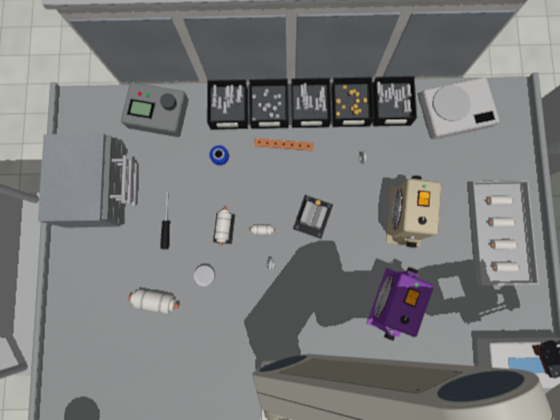

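View pics/wrist0.png

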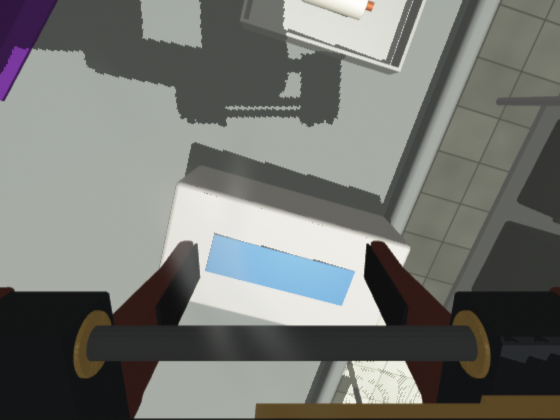

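The top view shows three insulators: (154,301) is large and lies on the bench, (222,227) is medium and sits in the black cradle, and (261,230) is small. The medium one in the cradle fits. There are two blowers: beige at about (415,210) and purple at about (403,300). The beige one fits, with its amber rocker at (424,198). I'll confirm both in enlarged crops.

```bash
python3 - <<'E'
from h import *
im=viewer.get_image('top'); crop(im,380,160,460,250,6,'t1.png'); crop(im,190,190,340,250,5,'t2.png')
im=viewer.get_image('scene'); crop(im,95,225,185,280,7,'s1.png'); crop(im,220,190,360,290,5,'s2.png')
E
```

```text
(no output)
```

View pics/t1.png

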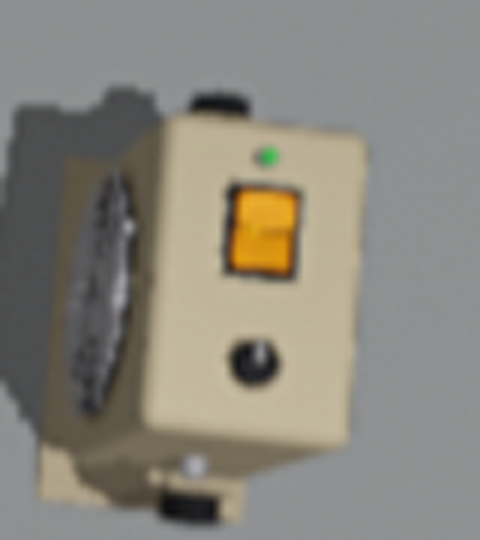

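View pics/t2.png

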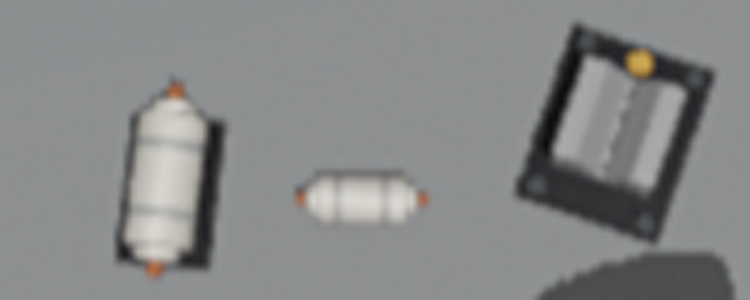

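View pics/s1.png

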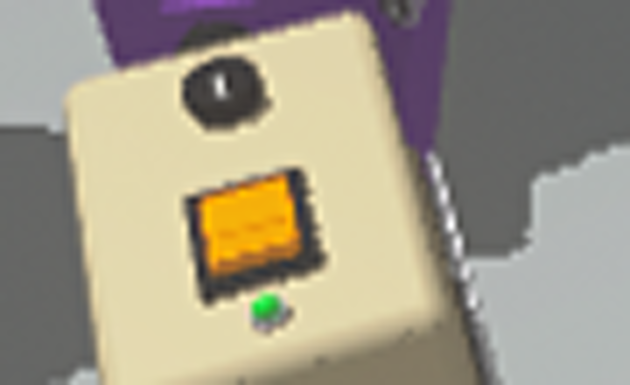

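View pics/s2.png

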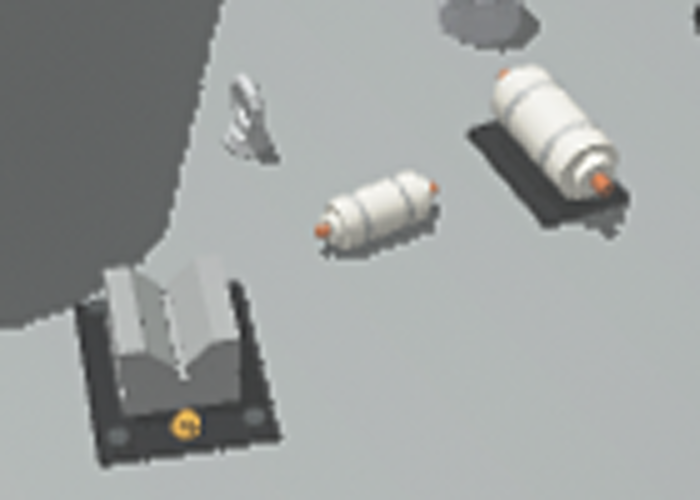

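The crops confirm the targets. The beige blower's lamp half is up-image in the top view, towards the green lamp at (424,186), with the pivot at (424,198). The medium insulator is in the cradle at (222,227), and the V-block is at (313,214). Next I'll triangulate the points.

```bash
python3 - <<'E'
from h import *
from scipy.spatial.transform import Rotation as Ro
o=readout.get_obs(); R=Ro.from_rotvec(o['orientation']).as_matrix(); print(np.round(R,3)); print(np.degrees(np.arctan2(R[1,1],R[0,1])),'tool y yaw')
tp=viewer.get_image('top'); sc=viewer.get_image('scene')
T=lambda u,v,z:np.round(px2w(tp,u,v,z),1)
def t1(x,y): return 380+x/6-.4,160+y/6-.4
def t2(x,y): return 190+x/5-.4,190+y/5-.4
def s1(x,y): return 95+x/7-.4,225+y/7-.4
def s2(x,y): return 220+x/5-.4,190+y/5-.4
S=lambda u,v,z:np.round(px2w(sc,u,v,z),1)
print('pivot',T(*t1(263,230),189),S(*s1(253,228),189))
print('lamp',T(*t1(267,157),187),S(*s1(268,307),187))
print('knob',T(*t1(253,358),190),S(*s1(222,95),190))
print('house corners top',[T(*t1(*p),185) for p in [(170,120),(365,135),(345,440),(147,425)]])
print('pins',T(*t2(177,90),30),T(*t2(154,268),30),'scene',S(*s2(505,73),30),S(*s2(600,182),30))
c=[(590,57),(690,87),(640,190),(553,158)]
print('vb top corners',[T(*t2(*p),51) for p in c], 'plate',[T(*t2(*p),3) for p in [(577,25),(713,72),(655,240),(518,195)]])
print('vee', T(*t2(646,85),34),T(*t2(603,170),34))
print('vb scene', [S(*s2(*p),51) for p in [(107,270),(122,350),(240,340),(225,258)]])
for c in ['scene','top']:
  for l in ['rocker_press','insulator_center','vblock_seat']:
    for d in models.place_of(c,l): print(c,l,{k:(np.round(v,2) if k!='conf' else round(v,2)) for k,v in d.items()})
E
```

```text
[[ 0.     0.278 -0.961]
 [-0.    -0.961 -0.278]
 [-1.     0.     0.   ]]
-73.85402089630385 tool y yaw
pivot [ 537.8 -326.5  189. ] [ 537.1 -327.   189. ]
lamp [ 570.1 -330.8  187. ] [ 566.5 -331.4  187. ]
knob [ 482.3 -318.4  190. ] [ 479.8 -320.3  190. ]
house corners top [array([ 587.6, -290.6,  185. ]), array([ 579.4, -374.4,  185. ]), array([ 447.1, -356.7,  185. ]), array([ 455. , -273.1,  185. ])]
pins [548.  207.1  30. ] [443.9 220.   30. ] scene [435.2 220.9  30. ] [541.2 207.3  30. ]
vb top corners [array([559.6, -34.2,  51. ]), array([541. , -91.3,  51. ]), array([481.9, -60.9,  51. ]), array([501.2, -11.6,  51. ])] plate [array([587.7, -29. ,   3. ]), array([ 557.6, -109.5,    3. ]), array([457.7, -72. ,   3. ]), array([485.8,   8.3,   3. ])]
vee [545.4 -67.2  34. ] [495.9 -40.9  34. ]
vb scene [array([482.5, -67.4,  51. ]), array([535.8, -86.8,  51. ]), array([559.6, -34.6,  51. ]), array([505.8, -11.8,  51. ])]
scene rocker_press {'position': array([ 296. , -283.8,  196. ]), 'conf': 0.52}
scene rocker_press {'position': array([491. , 215.8,  30.3]), 'conf': 0.5}
scene r
[... 374 characters left out ...]
nf': 0.39}
top rocker_press {'position': array([ 550.1, -330.1,  196.9]), 'conf': 0.69}
top rocker_press {'position': array([ 300.5, -287.8,  199.8]), 'conf': 0.44}
top insulator_center {'position': array([491.6, 217.1,  31.5]), 'conf': 0.94}
top insulator_center {'position': array([284.1, 411.5,  24.7]), 'conf': 0.67}
top insulator_center {'position': array([710.5, 228. ,  11.7]), 'conf': 0.66}
top insulator_center {'position': array([480.4, 104.2,  12.7]), 'conf': 0.61}
top insulator_center {'position': array([480.4, 384. ,  16.6]), 'conf': 0.28}
top vblock_seat {'position': array([520.5, -50.7,  59.1]), 'conf': 0.75}
top vblock_seat {'position': array([709.6, 230. ,  13.1]), 'conf': 0.54}
```

Request:
apply_moves([
  [[0.02,0.015,0.03,-0.03],[0.07,0.05,0.05,-0.1],[0.12,0.09,0.05,-0.15],[0.17,0.125,0.05,-0.2],[0.22,0.16,0.05,-0.25],[0.27,0.2,0.05,-0.3],[0.325,0.235,0.05,-0.36],[0.365,0.265,0.05,-0.41]],
], gripper=0.0)

```text
t: 2.3
ee_pos: [540.6, -333.8, 454.8]
orientation: [-2.155, 0.14, 2.154]
ft_force: [-0.3, -0.6, 0.1]
width: 11.5
```

Request:
apply_moves([
  [[0.0115,0.0065,0.0,0],[0.0115,0.0065,-0.03,0],[0.0115,0.0065,-0.04,0],[0.0115,0.0065,-0.04,0]],
])

```text
t: 2.8
ee_pos: [549.6, -329.4, 414.1]
orientation: [-2.153, 0.138, 2.156]
ft_force: [0.4, -0.9, -0.1]
width: 0.8
```

```bash
python3 - <<'E'
from h import *
from scipy.spatial.transform import Rotation as Ro
o=readout.get_obs(); R=Ro.from_rotvec(o['orientation']).as_matrix()
print(o['t'],o['ee_pos'],o['ft_force'],o['width'],np.degrees(np.arctan2(R[1,1],R[0,1])))
im=snap('wrist','w1.png'); tip=o['ee_pos']+R[:,0]*182; print('tip',tip,w2px(im,tip))
for d in models.place_of('wrist','rocker_press'): print(d,w2px(im,d['position']))
im=snap('scene','sc1.png'); crop(im,85,180,195,300,5,'s3.png'); print(w2px(im,tip))
E
```

```text
2.8 [ 549.62555726 -329.39208909  414.06549806] [ 0.39087726 -0.86695768 -0.13309893] 0.7567959363938893 -97.38790466819307
tip [ 549.32856526 -329.23792551  232.06580567] (np.float64(282.21855435240445), np.float64(262.97883741069893))
{'position': [548.0, -324.4, 190.9], 'conf': 0.73} (np.float64(274.8869185217198), np.float64(236.71777628090376))
(np.float64(125.91955041556164), np.float64(245.31717012297943))
```

View pics/w1.png

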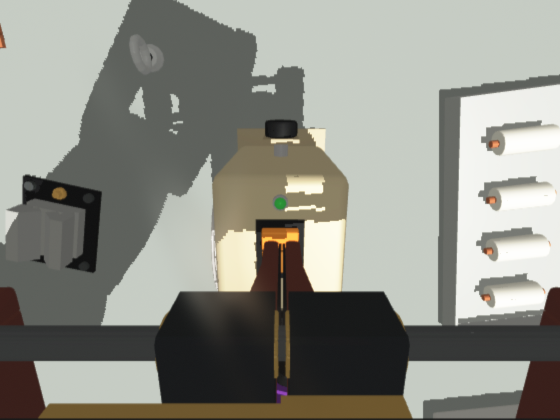

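View pics/s3.png

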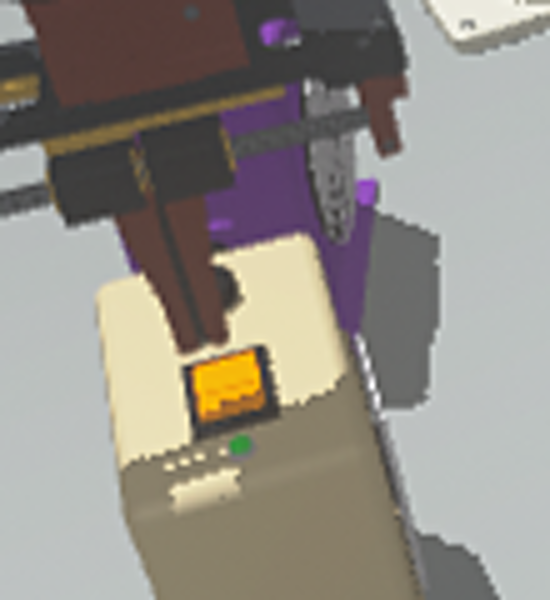

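The wrist view shows the shut fingertips at column 282, in line with the rocker at columns 262–300. The green lamp is beyond them at (280,203). I'll press in small steps.

Request:
apply_moves([
  [[0,0.0005,-0.02,0],[0,0.0005,-0.034,0],[0,0.0005,-0.037,0],[0,0.0005,-0.039,0],[0,0.0005,-0.041,0],[0,0.0005,-0.042,0]],
])

```text
t: 3.7
ee_pos: [550.6, -328.4, 373.3]
orientation: [-2.157, 0.139, 2.154]
ft_force: [0.7, 1.4, 2.4]
width: 0.6
```

Request:
apply_moves([
  [[0,0,-0.001,0],[0,0,-0.001,0]],
])

```text
t: 3.95
ee_pos: [550.6, -328.4, 372.0]
orientation: [-2.157, 0.139, 2.154]
ft_force: [1.9, 0.3, 2.0]
width: 0.7
```

Request:
apply_moves([
  [[0,0,-0.001,0],[0,0,-0.001,0]],
])

```text
t: 4.2
ee_pos: [550.7, -328.4, 371.3]
orientation: [-2.157, 0.139, 2.154]
ft_force: [1.2, 1.9, 6.1]
width: 0.4
```

Request:
apply_moves([
  [[0,0,-0.0005,0],[0,0,-0.0005,0]],
])

```text
t: 4.45
ee_pos: [550.7, -328.4, 371.2]
orientation: [-2.157, 0.139, 2.154]
ft_force: [0.4, 1.0, 7.9]
width: 0.3
```

Request:
apply_moves([
  [[0,0,-0.001,0],[0,0,-0.001,0]],
])

```text
t: 4.7
ee_pos: [550.6, -328.4, 371.1]
orientation: [-2.157, 0.139, 2.154]
ft_force: [-1.2, 3.5, 13.0]
width: 0.5
```

Request:
apply_moves([
  [[0,0,0.03,0],[0,0,0.06,0],[-0.03,0.05,0.08,0],[-0.04,0.1,0.08,0]],
])

```text
t: 5.2
ee_pos: [509.1, -227.8, 450.2]
orientation: [-2.156, 0.141, 2.153]
ft_force: [-0.2, 0.2, -0.1]
width: 0.4
```

```bash
python3 - <<'E'
from h import *
im=snap('top','top2.png'); crop(im,380,160,460,250,6,'t4.png')
im=snap('scene','sc2.png'); crop(im,95,225,185,300,7,'s4.png')
E
```

```text
(no output)
```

View pics/t4.png

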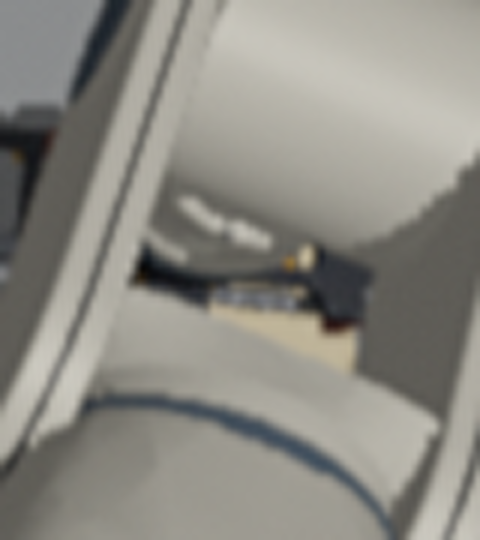

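View pics/s4.png

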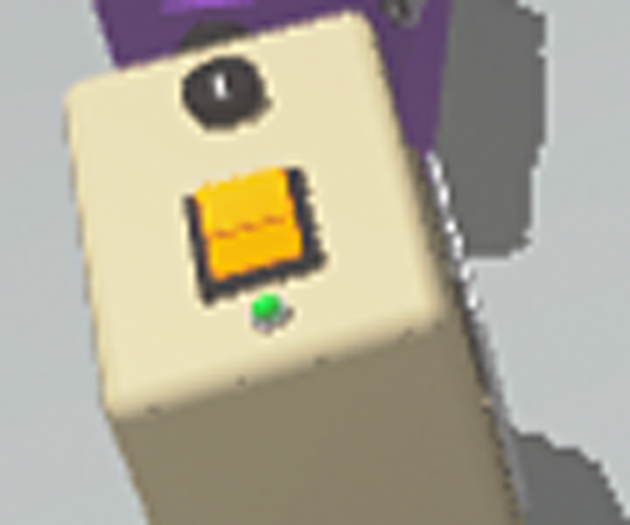

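The rocker is on: the lamp half is level, the far half is raised, and I felt a hard stop at 13 N. Next I'll look at the V-block with the wrist camera on the way to the insulator.

Request:
apply_moves([
  [[-0.02,0.05,0,0],[-0.045,0.1,0,0],[-0.065,0.15,0,0],[-0.07,0.175,0,0],[-0.07,0.175,0,0],[-0.07,0.175,0,0]],
], gripper=0.0878)

```text
t: 6.05
ee_pos: [440.8, -54.0, 449.1]
orientation: [-2.155, 0.139, 2.155]
ft_force: [0.5, 0.1, 0.1]
width: 56.8
```

```bash
python3 - <<'E'
from h import *
o=readout.get_obs(); print(o['ee_pos'])
im=snap('wrist','w2.png'); print(-cam(im)[0].T@cam(im)[1])
for d in models.place_of('wrist','vblock_seat'): print(d,w2px(im,d['position']))
crop(im,160,90,400,300,3,'w2c.png')
E
```

```text
[440.76993576 -53.97170494 449.12156576]
[521.40193486 -63.73278055 429.08790399]
{'position': [520.2, -47.2, 61.0], 'conf': 0.78} (np.float64(265.2472461633072), np.float64(106.16837276743016))
```

View pics/w2.png

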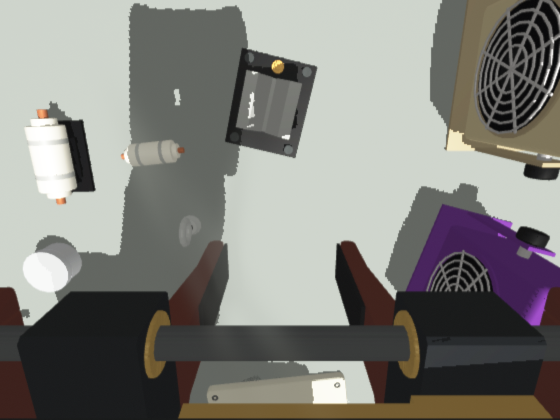

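View pics/w2c.png

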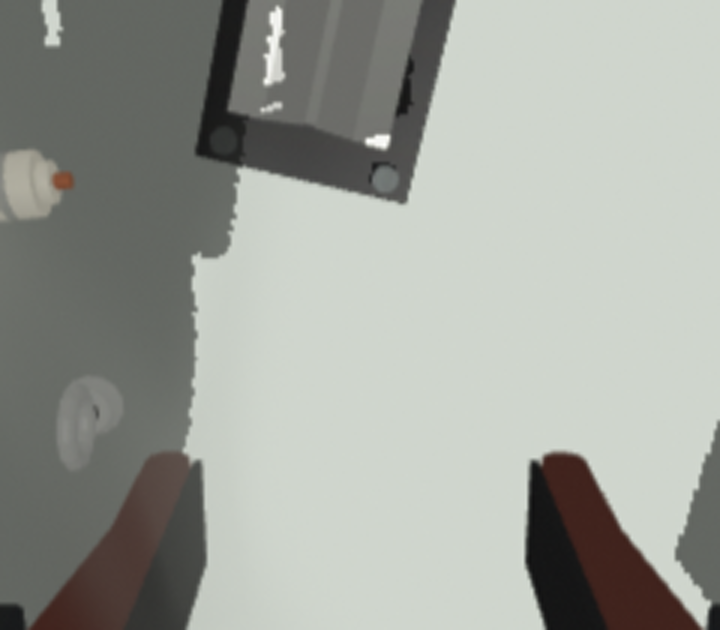

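The wrist view has the V-block plate spanning (245,48)–(317,158) and the cradled insulator at (52,157). I'll enlarge both and measure them.

```bash
python3 - <<'E'
from h import *
im=viewer.get_image('wrist'); crop(im,215,40,330,165,5,'w3v.png'); crop(im,10,95,110,215,5,'w3i.png')
E
```

```text
(no output)
```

View pics/w3v.png

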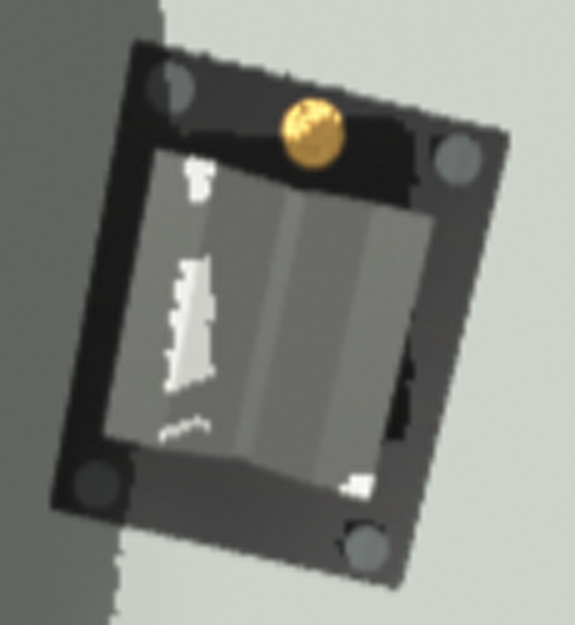

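View pics/w3i.png

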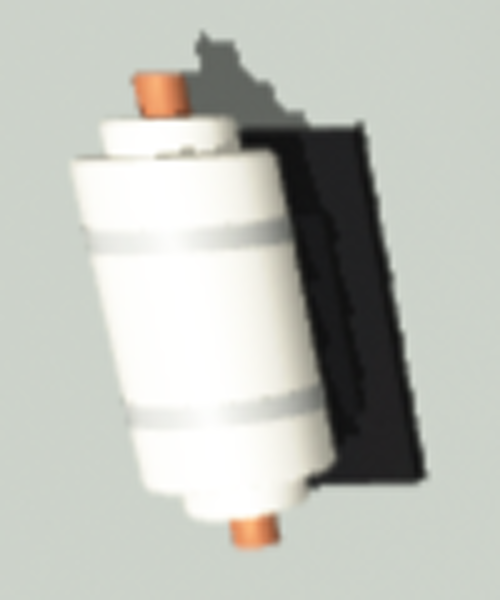

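```bash
python3 - <<'E'
from h import *
im=viewer.get_image('wrist')
V=lambda x,y,z:px2w(im,215+x/5-.4,40+y/5-.4,z)
I=lambda x,y,z:px2w(im,10+x/5-.4,95+y/5-.4,z)
tc=[V(*p,51) for p in [(155,150),(434,213),(372,499),(102,437)]]
print('block top',np.round(tc,1),'c',np.mean(tc,0)); 
a=(tc[0]+tc[1]-tc[2]-tc[3])/2; b=(tc[0]+tc[3]-tc[1]-tc[2])/2
print(np.linalg.norm(a),np.degrees(np.arctan2(a[1],a[0])),np.linalg.norm(b),np.degrees(np.arctan2(b[1],b[0])))
pc=[V(*p,3) for p in [(133,42),(508,133),(398,588),(52,507)]]
print('plate',np.mean(pc,0)); a=(pc[0]+pc[1]-pc[2]-pc[3])/2; print(np.degrees(np.arctan2(a[1],a[0])))
e=[I(163,72,30),I(255,548,30)]; d=e[0]-e[1]
print('pins',np.round(e,1),np.mean(e,0),np.linalg.norm(d),np.degrees(np.arctan2(d[1],d[0])))
for l in ['insulator_center','vblock_seat']:
  for q in models.place_of('wrist',l): print(l,q)
E
```

```text
block top [[559.  -31.9  51. ]
 [539.1 -88.3  51. ]
 [481.6 -68.   51. ]
 [502.6 -11.   51. ]] c [520.58608967 -49.81614049  51.        ]
60.52530526908941 -19.897082950978653 60.28576901704712 70.20897653521645
plate [520.70196712 -49.61230569   3.        ]
-20.253658284528154
pins [[549.7 206.   30. ]
 [437.6 221.2  30. ]] [493.65423499 213.63775078  30.        ] 113.13173469923726 -7.7094947059796
insulator_center {'position': [478.1, 98.0, 15.3], 'conf': 0.97}
insulator_center {'position': [495.4, 219.4, 27.9], 'conf': 0.65}
vblock_seat {'position': [518.3, -47.4, 61.1], 'conf': 0.96}
```

The measurements agree. The V-block is 60 mm square at (520.6, −49.7), yaw −20°. The insulator is 113 mm long at (493.7, 213.6), yaw −7.7°. Now going to grasp it.

Request:
apply_moves([
  [[0.01,0.05,0,0],[0.02,0.1,0,0],[0.03,0.15,-0.03,0],[0.04,0.2,-0.06,0],[0.05,0.25,-0.09,0],[0.053,0.2675,-0.13,-0.005],[0.053,0.2675,-0.17,-0.005],[0.053,0.2675,-0.17,-0.005]],
])

```text
t: 7.35
ee_pos: [492.3, 213.8, 276.5]
orientation: [-2.148, 0.146, 2.16]
ft_force: [-0.0, -0.5, -0.4]
width: 87.9
```

```bash
python3 - <<'E'
from h import *
from scipy.spatial.transform import Rotation as Ro
o=readout.get_obs(); R=Ro.from_rotvec(o['orientation']).as_matrix()
print(o['t'],o['ee_pos'],o['ft_force'],o['width'],np.degrees(np.arctan2(R[1,1],R[0,1])), R[:,0])
im=snap('wrist','w4.png'); 
for z in (30,): print(w2px(im,[493.7,213.6,z]),w2px(im,o['ee_pos']+R[:,0]*182))
E
```

```text
7.35 [492.33566527 213.77918046 276.53370867] [-0.04234106 -0.52206489 -0.35937066] 87.87748607353527 -97.61689295510348 [-0.00594637 -0.0024884  -0.99997922]
(np.float64(280.75899335711114), np.float64(218.16100734277794)) (np.float64(282.2345687076109), np.float64(262.9509490881766))
```

View pics/w4.png

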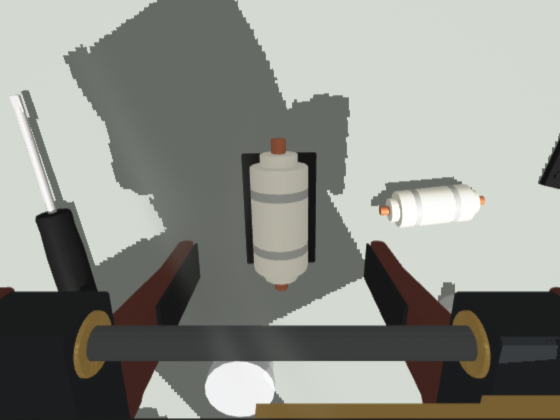

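```bash
python3 - <<'E'
from h import *
im=viewer.get_image('wrist'); crop(im,235,130,325,300,3.5,'w4c.png')
e=[px2w(im,278.5,138.5,30),px2w(im,281,291,30)]; print(e,np.mean(e,0),np.linalg.norm(e[0]-e[1]))
E
```

```text
[array([550.72278671, 208.0806031 ,  30.        ]), array([435.98106242, 221.87503484,  30.        ])] [493.35192456 214.97781897  30.        ] 115.5679438302172
```

View pics/w4c.png

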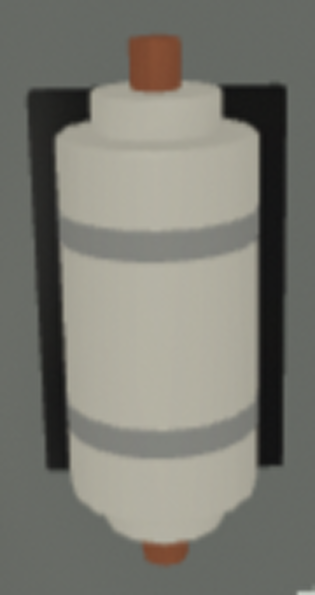

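Request:
apply_moves([
  [[0.001,0.0005,-0.03,0],[0.001,0.0005,-0.055,0],[0.001,0.0005,-0.068,0],[0.001,0.0005,-0.0735,0],[0.001,0.0005,-0.0735,0],[0.001,0.0005,-0.0735,0]],
])

```text
t: 8.2
ee_pos: [494.7, 214.8, 206.5]
orientation: [-2.154, 0.143, 2.151]
ft_force: [-0.1, -0.1, 0.5]
width: 87.9
```

Request:
apply_moves([
  [[0,0,0,0],[0,0,0,0],[0,0,0,0],[0,0,0,0],[0,0,0,0],[0,0,0,0],[0,0,0,0],[0,0,0,0]],
], gripper=0.0)

```text
t: 9.2
ee_pos: [494.3, 214.5, 205.7]
orientation: [-2.152, 0.144, 2.153]
ft_force: [-0.4, -3.7, 1.9]
width: 39.6
```

Gripped at a width of 39.6 mm, with the fingertips 6 mm below the axis. Lifting.

Request:
apply_moves([
  [[0,0,0.01,0],[0,0,0.03,0],[0,0,0.06,0],[0,0,0.1,0],[0,0,0.12,0],[0,0,0.12,0]],
])

```text
t: 9.95
ee_pos: [494.7, 215.1, 327.5]
orientation: [-2.155, 0.141, 2.148]
ft_force: [0.4, 0.2, -2.8]
width: 39.6
```

```bash
python3 - <<'E'
from h import *
from scipy.spatial.transform import Rotation as Ro
o=readout.get_obs(); R=Ro.from_rotvec(o['orientation']).as_matrix()
print(o['t'],o['ee_pos'],o['ft_force'],o['moment'],o['width'])
im=snap('wrist','w5.png'); 
z=o['ee_pos'][2]-175.7
print(w2px(im,o['ee_pos']+R[:,0]*175.7),z, [w2px(im,o['ee_pos']+R[:,0]*175.7+R[:,2]*k) for k in (56,-56)])
E
```

```text
9.95 [494.71742631 215.08262782 327.47667719] [ 0.43885909  0.23591141 -2.81508909] [ 0.02186489  0.01337124 -0.03579445] 39.61741881752358
(np.float64(282.3026708388817), np.float64(268.5515509098562)) 151.77667718915148 [(np.float64(282.26053402996496), np.float64(358.76107462079517)), (np.float64(282.35354631813766), np.float64(159.6336506171256))]
```

View pics/w5.png

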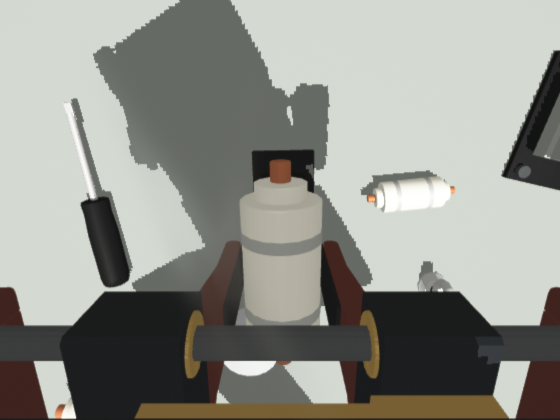

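The wrist view shows the insulator held level and centred, with its upper pin tip at (280,160) against a predicted row of 160. Carrying it to the V-block.

Request:
apply_moves([
  [[0.002,-0.03,0,-0.02],[0.006,-0.075,0,-0.06],[0.011,-0.12,0,-0.1],[0.016,-0.165,0,-0.14],[0.021,-0.21,0,-0.18],[0.025,-0.25,0,-0.218],[0.026,-0.265,0,-0.218],[0.026,-0.265,0,-0.218]],
])

```text
t: 11.0
ee_pos: [520.0, -50.7, 324.8]
orientation: [-2.028, 0.361, 2.031]
ft_force: [-0.5, 0.5, -3.4]
width: 39.8
```

Request:
apply_moves([
  [[0,0,-0.02,0],[0,0,-0.04,0],[0,0,-0.05,0],[0,0,-0.05,0],[0,0,-0.05,0]],
])

```text
t: 11.62
ee_pos: [520.6, -49.9, 276.2]
orientation: [-2.031, 0.36, 2.03]
ft_force: [0.0, 0.0, -2.0]
width: 39.5
```

```bash
cat > st.py <<'E'
from h import *
from scipy.spatial.transform import Rotation as Ro
o=readout.get_obs(); R=Ro.from_rotvec(o['orientation']).as_matrix()
c=o['ee_pos']+R[:,0]*175.7
print(o['t'],'tcp',np.round(o['ee_pos'],1),'ins c',np.round(c,1),'yaw',np.degrees(np.arctan2(R[1,1],R[0,1])),o['ft_force'],o['moment'],o['width'])
E
python3 - <<'E'
from st import *
im=snap('wrist','w6.png'); 
im=snap('scene','sc6.png'); crop(im,200,170,330,300,4.5,'s6.png')
E
```

```text
11.625 tcp [520.6 -49.9 276.2] ins c [520.7 -49.9 100.5] yaw -110.08849882571214 [ 0.02467724  0.00249172 -2.0313373 ] [0.03367239 0.02303771 0.02318756] 39.49894307264572
```

View pics/w6.png

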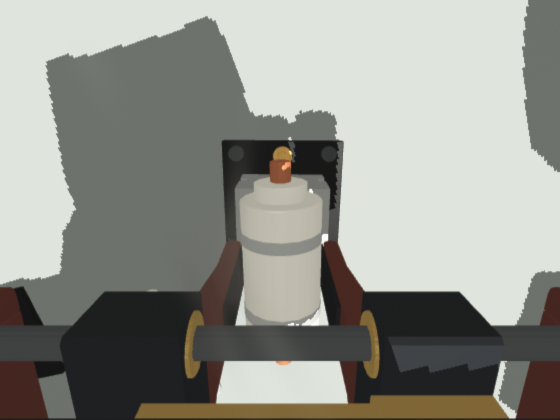

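View pics/s6.png

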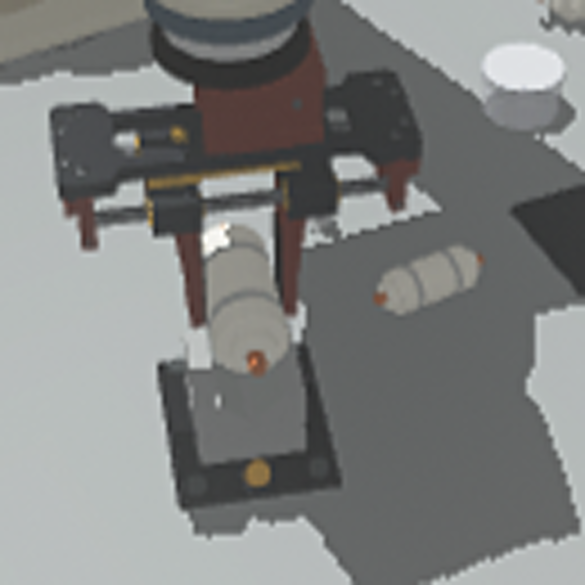

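It is aligned: the block spans columns 236–329 and the barrel 241–322, both centred at about 282. Lowering gently.

Request:
apply_moves([
  [[0,0,-0.012,0],[0,0,-0.024,0],[0,0,-0.031,0],[0,0,-0.034,0],[0,0,-0.034,0],[0,0,-0.034,0]],
])

```text
t: 12.48
ee_pos: [520.5, -50.4, 241.9]
orientation: [-2.031, 0.36, 2.03]
ft_force: [-0.2, 0.7, -2.3]
width: 39.5
```

Request:
apply_moves([
  [[0,0,-0.001,0],[0,0,-0.001,0],[0,0,-0.002,0],[0,0,-0.002,0]],
])

```text
t: 12.98
ee_pos: [520.3, -50.3, 239.6]
orientation: [-2.03, 0.36, 2.03]
ft_force: [-0.3, -0.4, -2.8]
width: 39.4
```

Request:
apply_moves([
  [[0,0,-0.0005,0],[0,0,-0.0005,0],[0,0,-0.001,0],[0,0,-0.001,0]],
])

```text
t: 13.48
ee_pos: [520.4, -50.3, 238.7]
orientation: [-2.03, 0.36, 2.03]
ft_force: [0.0, -0.3, -1.9]
width: 39.2
```

Request:
apply_moves([
  [[0,0,-0.0005,0],[0,0,-0.0005,0]],
])

```text
t: 13.72
ee_pos: [520.5, -50.3, 238.4]
orientation: [-2.031, 0.36, 2.03]
ft_force: [0.1, 1.1, 1.3]
width: 39.0
```

Contact began near the expected height. I'll go a touch lower, then release.

Request:
apply_moves([
  [[0,0,-0.0003,0],[0,0,-0.0003,0],[0,0,-0.0003,0]],
])

```text
t: 14.1
ee_pos: [520.5, -50.3, 238.3]
orientation: [-2.031, 0.36, 2.03]
ft_force: [-0.6, 1.6, 4.5]
width: 39.7
```

Request:
apply_moves([
  [[0,0,0,0],[0,0,0,0],[0,0,0,0],[0,0,0,0]],
], gripper=0.06)

```text
t: 14.6
ee_pos: [520.3, -50.3, 237.8]
orientation: [-2.03, 0.36, 2.031]
ft_force: [0.2, -1.0, -0.0]
width: 59.9
```

Request:
apply_moves([
  [[0,0,0.02,0],[0,0,0.05,0],[0,0,0.08,0],[0,0,0.08,0]],
])

```text
t: 15.1
ee_pos: [521.1, -50.4, 319.8]
orientation: [-2.035, 0.36, 2.026]
ft_force: [0.4, -0.0, -1.1]
width: 60.0
```

```bash
python3 - <<'E'
from st import *
im=snap('wrist','w7.png'); 
im=snap('scene','sc7.png'); crop(im,200,170,330,300,4.5,'s7.png')
E
```

```text
15.1 tcp [521.1 -50.4 319.8] ins c [521.9 -50.5 144.1] yaw -110.12167244653735 [ 0.35129611 -0.03646816 -1.10903429] [0.00339625 0.06895062 0.01926427] 59.97510473891853
```

View pics/w7.png

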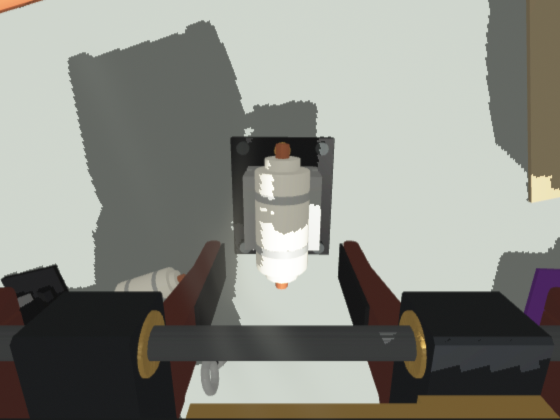

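View pics/s7.png

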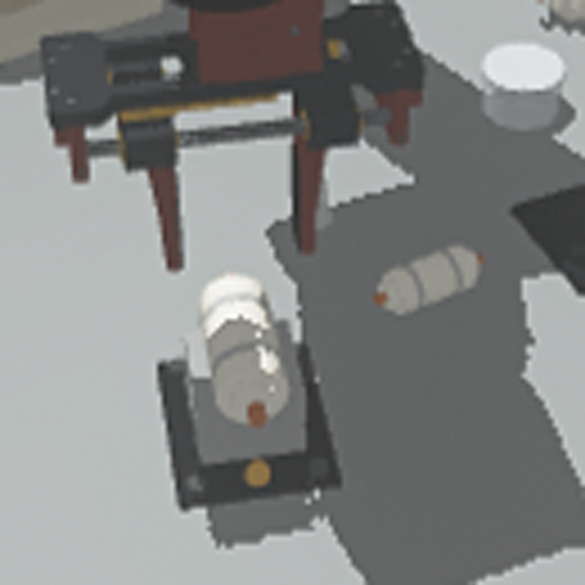

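The insulator sits in the vee. I'll check centring from the pin ends at (283,143) and (282,289) against the block.

```bash
python3 - <<'E'
from st import *
im=viewer.get_image('wrist'); crop(im,225,130,340,300,3.5,'w8.png')
e=[px2w(im,282.5,142.5,62.3),px2w(im,281.8,289.5,62.3)]; print(np.round(e,1),np.mean(e,0),np.linalg.norm(e[0]-e[1]))
d=np.array([np.cos(np.radians(-20.1)),np.sin(np.radians(-20.1)),0]); n=np.array([-d[1],d[0],0])
m=np.mean(e,0)-[520.6,-49.7,62.3]; print('along',m@d,'across',m@n)
# predicted pin ends if centred
for k in (56,-56): print(w2px(im,np.array([520.6,-49.7,62.3])+k*d))
for k in (30,-30):
  for j in (30,-30): print(w2px(im,np.array([520.6,-49.7,51])+k*d+j*n))
E
```

```text
15.2 tcp [520.1 -50.3 317.6] ins c [520.1 -50.3 141.9] yaw -110.12309347840915 [ 0.06840882 -0.42577582 -0.82931414] [0.04670946 0.05726524 0.03712112] 59.66810677099361
[[571.6 -69.3  62.3]
 [464.  -29.3  62.3]] [517.79899838 -49.31759549  62.3       ] 114.83388198200358
along -2.7618215407297684 across -0.6034774851790997
(np.float64(281.24363922575884), np.float64(140.52979207087662))
(np.float64(281.36546659148934), np.float64(284.7981101216532))
(np.float64(240.9478480385198), np.float64(174.31472059389642))
(np.float64(321.56339834131995), np.float64(174.23884973051815))
(np.float64(243.6194339680636), np.float64(248.47349946122893))
(np.float64(319.01988052132356), np.float64(248.38270466581977))
```

View pics/w8.png

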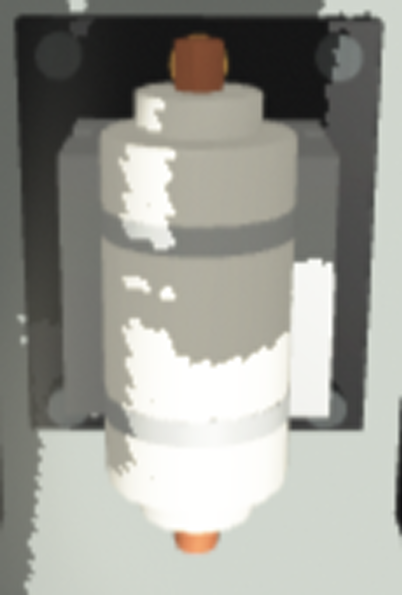

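It is centred to about 1–2 mm. Now I'll shut the fingers and press on top.

Request:
apply_moves([
  [[0,0,0,0],[0,0,0,0],[0,0,0,0],[0,0,0,0],[0,0,0,0],[0,0,0,0],[0,0,0,0],[0,0,0,0]],
], gripper=0.0)

```text
t: 16.25
ee_pos: [520.3, -50.3, 317.9]
orientation: [-2.031, 0.36, 2.03]
ft_force: [-0.1, 0.3, -0.4]
width: 0.4
```

Request:
apply_moves([
  [[0,0,-0.02,0],[0,0,-0.04,0],[0,0,-0.048,0],[0,0,-0.05,0],[0,0,-0.05,0],[0,0,-0.05,0]],
])

```text
t: 17.0
ee_pos: [520.6, -50.3, 268.5]
orientation: [-2.031, 0.36, 2.029]
ft_force: [1.0, 0.7, -0.2]
width: 0.7
```

```bash
python3 - <<'E'
from st import *
print(o['ee_pos']+R[:,0]*182)
im=snap('scene','sc9.png'); crop(im,200,170,330,300,4.5,'s9.png')
E
```

```text
17.0 tcp [520.6 -50.3 268.5] ins c [520.8 -50.4  92.8] yaw -110.12293215817674 [ 0.95419096  0.66256762 -0.17799268] [ 0.07872687 -0.02185292 -0.00207687] 0.6774113229008734
[520.76789763 -50.37053073  86.46513605]
```

View pics/s9.png

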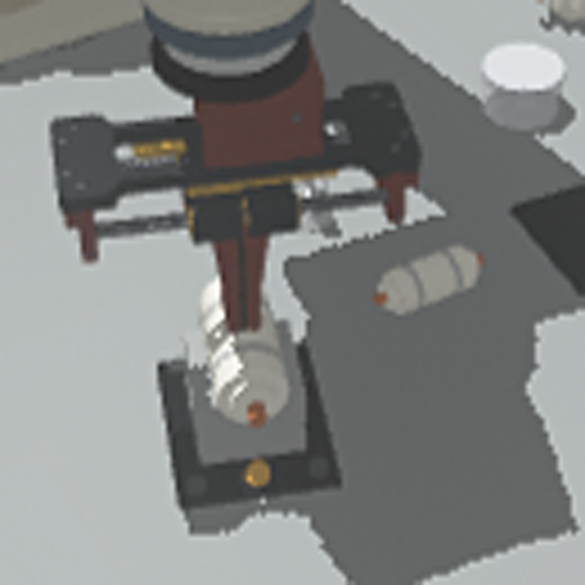

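Request:
apply_moves([
  [[0,0.0005,-0.002,0],[0,0.0005,-0.003,0],[0,0.0005,-0.004,0],[0,0.0005,-0.004,0]],
])

```text
t: 17.55
ee_pos: [520.4, -49.8, 264.5]
orientation: [-2.03, 0.36, 2.03]
ft_force: [-2.6, 0.5, 7.7]
width: 0.7
```

Request:
apply_moves([
  [[0,0,-0.0005,0],[0,0,-0.0005,0]],
])

```text
t: 17.8
ee_pos: [520.4, -49.8, 264.4]
orientation: [-2.031, 0.36, 2.03]
ft_force: [-4.3, 1.1, 13.7]
width: 0.5
```

Request:
apply_moves([
  [[0,0,0.003,0],[0,0,0.003,0],[0,0,0.003,0],[0,0,0.003,0]],
])

```text
t: 18.3
ee_pos: [520.3, -49.8, 266.1]
orientation: [-2.03, 0.36, 2.031]
ft_force: [0.2, -0.4, -0.4]
width: 0.4
```

Request:
apply_moves([
  [[0,0,-0.0015,0],[0,0,-0.002,0],[0,0,-0.0025,0],[0,0,-0.0028,0],[0,0,-0.003,0],[0,0,-0.003,0],[0,0,-0.003,0]],
])

```text
t: 19.18
ee_pos: [520.4, -49.8, 264.4]
orientation: [-2.031, 0.36, 2.03]
ft_force: [-3.5, 0.9, 14.6]
width: 0.3
```

```bash
for i in 1 2; do python3 -c "
from st import *
viewer.get_image('top')"; done
```

```text
19.175 tcp [520.4 -49.8 264.4] ins c [520.4 -49.8  88.7] yaw -110.1218687874118 [-3.53987581  0.8551595  14.63427578] [0.09606371 0.76102583 0.00307594] 0.29966954712145616
19.225 tcp [520.4 -49.8 264.5] ins c [520.4 -49.8  88.8] yaw -110.11942777128522 [-4.76043543 -0.1950233  15.39807525] [0.13707046 0.77113279 0.01100801] 0.1715227633408878
```

Request:
apply_moves([
  [[-0.0003,0.0,0.0004,0],[-0.0003,0.0,0.0004,0],[-0.0003,0.0,0.0004,0]],
])

```text
t: 19.65
ee_pos: [520.2, -49.8, 264.5]
orientation: [-2.031, 0.36, 2.03]
ft_force: [-0.8, 0.2, 9.5]
width: 0.3
```

Now 9.5 N and nearly pure vertical. I'll check that it holds, look at the scene, and then hand in.

Request:
apply_moves([
  [[0,0,0,0],[0,0,0,0],[0,0,0,0],[0,0,0,0],[0,0,0,0],[0,0,0,0],[0,0,0,0],[0,0,0,0]],
])

```text
t: 20.65
ee_pos: [520.2, -49.9, 264.5]
orientation: [-2.031, 0.36, 2.029]
ft_force: [-2.2, -0.3, 9.9]
width: 0.6
```

```bash
python3 - <<'E'
from st import *
im=snap('scene','sc10.png'); im=snap('wrist','w10.png')
for i in range(3):
    viewer.get_image('top'); print(np.round(readout.get_obs()['ft_force'],1))
E
```

```text
20.65 tcp [520.2 -49.9 264.5] ins c [520.4 -49.9  88.8] yaw -110.13004760207707 [-2.16772873 -0.34243458  9.88361219] [ 0.13306799  0.34568492 -0.00478707] 0.6226897813038421
[-1.9  0.8  8.9]
[-2.6  1.   9.2]
[-0.8  0.6  9.6]
```

View pics/sc10.png

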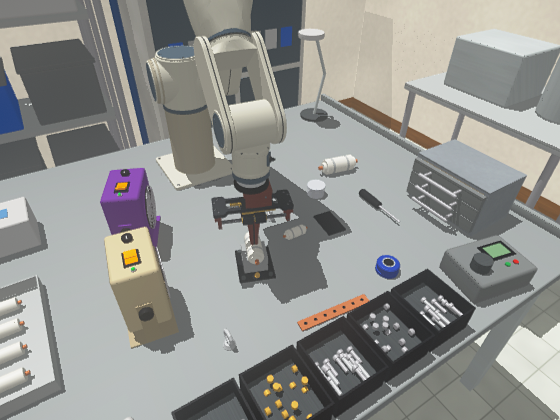

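View pics/w10.png

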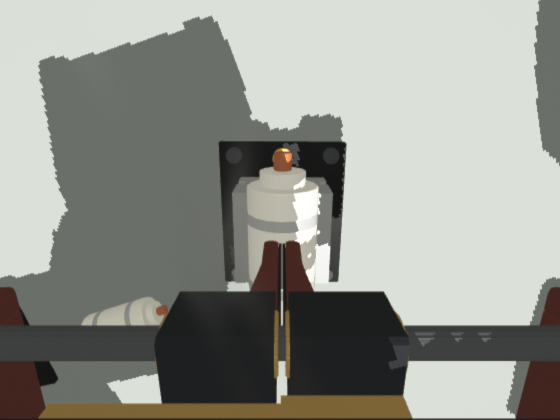

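The scene view shows the other parts where they were. The beige rocker at (131,258) is on, and the insulator is in the vee at (255,245) under the shut fingertips. The push is steady at 9–10 N.

```bash
python3 -c "
from workcell import workorder
print(workorder.close_job())"
```

```text
the job is handed in; nothing more can be done
None
```

The job is done and handed in at about 21 s, well inside the 64 s limit; no verdict was reported.

- **Blower:** I pressed the lamp end of the beige blower's amber rocker to its stop at 13 N. A picture afterwards showed the lamp half level and the other half raised.
- **Insulator:** I lifted the middle-sized insulator from its cradle and laid it lengthwise in the vee of the V-block. I then let it go so it could settle on both faces.
- **Final push:** The shut fingertips are pressing on top of the barrel. The last readings were 8.9 to 9.9 N down, with 1 to 3 N sideways. The fingertips rest 82.5 mm above the bench, against 82.3 mm expected for a seated barrel.

**Checks that disagreed:**
- **Centring:** a rough estimate from the pin ends put the insulator 2.8 mm off centre along the block. An enlarged crop, allowing for the pin rims, brought that to about 1–2 mm.
- **First presses:** these read up to 15 N down with about 4–5 N sideways, so I backed off and shifted the tool slightly to get the final reading.

In the last scene picture the other parts appeared to be where they started. The gripper hid one of the two eye nuts, so I could not check that one.

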